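# Take the squeeze-and-turn safety cap off the mouthwash bottle

## Robot

A 7-joint arm with a two-finger parallel gripper is mounted at the origin on the work surface. World frame = base frame: x ahead of the robot, y to its left, z up, the work surface at z = 0. Lengths are in mm, angles in rad, forces in N, time in s.
With the tool pointing down it reaches from about 425 to 825 mm from the base axis. Payload 3.6 kg.
Tool frame: the origin (TCP) lies midway between the tips of the shut fingers; the grasp point (between the pads) lies 19 mm behind it; z points along the fingers, y is the line along which they close (so a half turn about z gives the same grasp; the last joint's range is limited). The gripper opens to 85 mm and grips with 20 to 120 N. Pads are 22 mm wide; open, the fingers measure 114 mm over their backs; the gripper's body (76 mm by 85 mm) begins 54 mm behind the grasp point. The pads swing forward as they close: fully open they stand 13 mm farther back than shut.
Start: joints at [-1.157, 0.615, -0.013, 1.423, 0.008, 1.103, -0.04], TCP at [277.295, 587.852, 231.297] pointing down, gripper open.
Joint ranges: [-3.12, 3.12], [-0.3, 2.06], [-1.34, 1.32], [0.26, 2.42], [-1.36, 4.5], [0.01, 1.98], [-2.84, 2.84]. Speed limits (rad/s): [2.79, 2.79, 3.14, 3.14, 3.14, 3.14, 3.14].

## Interface

Orientations are given as a unit quaternion [x, y, z, w].
In Python, from rig import * gives the robot as it stands.
- The arm moves only by the tool servo_tool, never from a script. Its argument "series" is a list of rows, each a list of 5 numbers: the shift along the world's x, y, z scaled (see below), then the turn about the world's z scaled (see below), then the gripper command: -1 is shut, 1 is fully open, values between are in proportion. In form: [[tx, ty, tz, spin, gripper], ...]. A call has 1 to 12 rows; each row is the pose to reach, as a shift and turn from the pose commanded when the call began; what a row does not reach only later rows make up. The controller multiplies each number of a shift by 0.15 m and each number of a turn by 0.5 rad. A row lasts 1/12 s, in which the tool goes at most 41.7 mm and 7.16 degrees, less where a joint would pass 70% of its speed; a pose out of reach is approached as far as the arm can. A call with a number of a shift or a turn outside -1 to 1 is refused whole. A call with a gripper value outside its range is refused whole. The fingers move at their own pace and stop on an object; "force" is the grip in N (left out, the last holds). Time passes only in rows, so rows that repeat a pose let the fingers close. It gives the time, the measured TCP pose, the force, the opening and the grip force at its end, in the units of the state.
- get_obs(): the state, without advancing time (a new reading comes with each control period).
- snapshot(name): name is "side" or "top"; returns the picture (384x512x3 uint8, red, green, blue); there is no depth.
- calibration(name): a dict with "fovy" (degrees; the focal length in pixels is half the picture's height over the tangent of half this angle, whatever the lens; pixels are square), "cx", "cy" (the principal point, pixels), "rvec" (rotation vector, rad) and "tvec" (3), from world to camera coordinates, as OpenCV has them. Camera axes: x right, y down, z forward; pixel columns grow to the right and rows downward; lengths in mm; the calibration is good to about 2 mm. A picture is of the moment at which its call begins. calibration takes no time and is no camera call.
- hand_in(): hands the job in; it is judged then, once.
The state is a dict: "time": time; "joints": joint angles; "joint_velocities": joint speeds; "tau": joint torques, N m; "position": TCP position; "orientation": TCP orientation; "force": force on the tool from outside, world axes, zero at the start; "wrist_torque": the same for the moment, N m; "finger_gap": finger opening in mm; "finger_force": force on a finger pad.
Only numpy, scipy, OpenCV 4.12 (cv2) and the standard library are available. Lean on these libraries where they do the work, as an engineer would, in place of code of your own. Each camera call takes 0.05 s, during which the arm holds its last target. There are 200 camera calls.

## Task

Open the big teal mouthwash bottle: squeeze the two green side tabs of its child-safe cap, unscrew the cap anticlockwise and lift it off. Set the cap down gently, right way up, standing flat inside the blue ceramic tray, and leave the bottle standing upright in its pocket of the caddy with everything else where it is.

Things in the scene. Friction and masses are not known exactly. Their poses are not given: they have to be found in the camera images.
- bottle: Square teal bottle, 80 x 80 mm, 0.5 to 1 kg, loose, standing in the caddy's square pocket with 1.5 mm play all round, so that the pocket keeps it from turning. Origin: centre of its underside, z up. A round shoulder, 34 mm in radius, ends 140 mm above the origin. While the cap is closed its origin is 142 mm above the bottle's and the two frames are parallel within 2 degrees.
- neck_rim (a point): Centre of the rim of the bottle's neck, on the bottle's z axis, 174 mm above its underside; the neck is 32 mm wide (40 mm over the thread) and reaches 32 mm up inside the cap, so the cap must rise 32 mm to be clear. How far the cap must turn before the thread lets go cannot be seen and differs each time: 90 to 135 degrees from closed. Pulled up sooner, it lifts the bottle.
- lock_tooth (a point): Top of one of the two lock teeth on the bottle's shoulder (29.6 mm from the axis, 151 mm above the bottle's underside; the other is opposite). Each stands just anticlockwise of a tab of the closed cap: with the tabs out, their feet run against the teeth after 3 degrees or so of turn. With both tabs in by more than 4.5 mm they pass inside the teeth; past 55 degrees of turn the tabs can be let go.
- cap: White ribbed safety cap, 80 g, 37 mm high, its round skirt 49 mm wide, with two green tabs on opposite sides, along its x axis. Origin: centre of its underside (the skirt's rim), z up. It unscrews anticlockwise seen from above and turns easily (under 0.1 N m); it does not rise by itself as it turns: it is lifted off straight up. Once the tabs are past the lock teeth it can be gripped by the skirt or the tabs alike.
- tab_a_face (a point): Centre of the outer face of the green tab at the cap's +x side: 31.5 mm from the cap's axis when out, 22 mm above the cap's underside. The face is flat, 18 mm wide, and reaches from 11 to 33 mm above the cap's underside. The two tabs measure 63 mm over their faces when out and 51 mm when fully in.
- tab_b_face (a point): The same on the green tab at the cap's -x side.
- cap_mark (a point): Point on the rim of the cap's top above tab a: 24.5 mm from the axis along the cap's x axis, 37 mm above its underside; it shows how far the cap has turned. About 13 degrees past the turn where the thread lets go, a hard stop ends the turning; pressed against the stop the cap binds, so it must be eased back 4 to 6 degrees before it lifts off freely.
- tab_a (a joint): Inward travel of tab a: 0 out, 0.006 m fully in. A spring pushes it out: about 4 N to start, 12 N fully in.
- tab_b (a joint): Inward travel of tab b: 0 out, 0.006 m fully in; same spring.
- caddy: Bamboo caddy fixed to the counter, 93 mm (x) by 188 mm (y), walls 5 mm thick and 55 mm high, floor 6 mm thick. Origin: centre of its underside, z up. The bottle's pocket, 83 x 83 mm, is centred at y = -47.5 mm; the other, centred at y = +44 mm, holds the lotion.
- tray: Blue ceramic tray fixed to the counter, 130 mm (x) by 160 mm (y). Origin: centre of its underside, z up. The floor is 5 mm above the counter and 118 x 148 mm inside a 13 mm high rim.
- lotion: Pink lotion bottle, 48 mm wide, 105 mm high, loose in the caddy's other pocket: leave it. Origin at its underside.
- tub: Amber jar with a plain white lid, 68 mm wide, 85 mm high: leave it. Origin at its underside.
- spray: Blue spray can, 52 mm wide, 160 mm high: leave it. Origin at its underside.
- tumbler: Blue ceramic tumbler, 72 mm wide, 95 mm high: leave it. Origin at its underside.
- soap: Cream bar of soap, 58 x 85 x 26 mm: leave it. Origin at its underside.
- brush: Wooden hairbrush, 195 mm long, lying bristles down on the counter: leave it. Origin at its underside.
Mind the look-alikes: they are no part of the job. What is shaped like the bottle but orange or purple is not meant.

How it is judged:
By the outcome, as a careful person would: the job done as asked, in the order asked, and still so for the second after the job is handed in, with the robot touching nothing.
It also fails if it takes over 54 s, if anything falls off the work surface, if the arm or the gripper's body presses on something with over 40 N, if the wrist force passes 120 N, or if a joint passes its speed limit or range.

## Working session

There is one attempt and no reset: what is moved stays moved. The work goes in short steps, Python scripts to look and compute and a tool call to move; the robot and the scene stay as the last step left them, time stands still between calls to the robot, and variables do not carry over. Pictures are saved under pics/ and viewed, at most 10 in all, crops included, and the job is handed in when it is done.

Besides the shell and the picture viewer there is one more tool, called as name(argument=value, ...) on one line, values as JSON. servo_tool: Moves the arm, as the interface text tells. Its arguments: {"type":"object","properties":{"series":{"type":"array","items":{"type":"array","items":{"type":"number","minimum":-1,"maximum":1}}},"force":{"type":"number"}},"required":["series"]}

```bash
mkdir -p pics; cat > h.py <<'E'
from rig import *
import numpy as np, cv2
def cam(n):
    c=calibration(n); f=192/np.tan(np.radians(c['fovy'])/2)
    K=np.array([[f,0,c['cx']],[0,f,c['cy']],[0,0,1]]); return c,K,cv2.Rodrigues(np.array(c['rvec'],float))[0],np.array(c['tvec'],float).ravel()
def ray(n,u,v):
    c,K,R,t=cam(n); d=R.T@np.linalg.solve(K,[u,v,1]); return -R.T@t,d
def onz(n,u,v,z):
    o,d=ray(n,u,v); return o+d*(z-o[2])/d[2]
def proj(n,p):
    c,K,R,t=cam(n); q=K@(R@np.array(p,float)+t); return q[:2]/q[2]
def save(n,name):
    im=snapshot(n); cv2.imwrite('pics/'+name+'.png',cv2.cvtColor(im,cv2.COLOR_RGB2BGR)); return im
E
python3 - <<'E'
from h import *
for n in('top','side'):
    save(n,n+'0'); print(calibration(n)); print(ray(n,256,192))
a,b=cv2.imread('pics/top0.png'),cv2.imread('pics/side0.png')
print(get_obs())
E
```

```text
{'fovy': 42.56871432200202, 'cx': 251.2564452979803, 'cy': 189.49918705680196, 'rvec': array([ 2.15151705, -2.12451751,  0.210924  ]), 'tvec': array([ -25.12653037,  527.81209745, 1381.98241607])}
(array([ 276.82683037,    8.58673441, 1453.40480426]), array([ 0.17094376, -0.02862179, -0.98492508]))
{'fovy': 47.68705896214661, 'cx': 254.56928252265504, 'cy': 187.0855065473261, 'rvec': array([ 2.08658582, -0.48441469,  0.27659423]), 'tvec': array([-443.64389244,  227.12588954, 1308.58109999])}
(array([  -45.88210474, -1081.00795886,   888.87974079]), array([ 0.3792749 ,  0.75171264, -0.5396457 ]))
{'time': 0.1, 'joints': array([-1.15650249,  0.61583172, -0.01265221,  1.42473233,  0.00805645,
        1.10340111, -0.04039222]), 'joint_velocities': array([-0.00035632, -0.00346141,  0.00122788, -0.00346066, -0.00057118,
       -0.00068093, -0.00099021]), 'tau': array([ 1.58218529e-03, -4.70384860e+01,  2.60522123e-01, -1.71571612e+01,
        1.01900927e-02,  5.82620938e-03,  1.06494613e-07]), 'position': array([276.99639145, 587.26806607, 230.24997829]), 'orientation': array([ 2.18576457e-01,  9.75819134e-01, -1.13073390e-03, -2.68923404e-04]), 'force': array([ 1.12892742, -0.046999  ,  0.55107358]), 'wrist_torque': array([ 0.04438225,  0.00039726, -0.00844923]), 'finger_force': 0.0, 'finger_gap': 85.42905417846663}
```

View pics/top0.png

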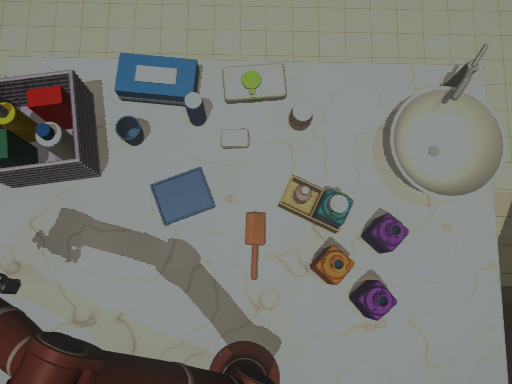

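View pics/side0.png

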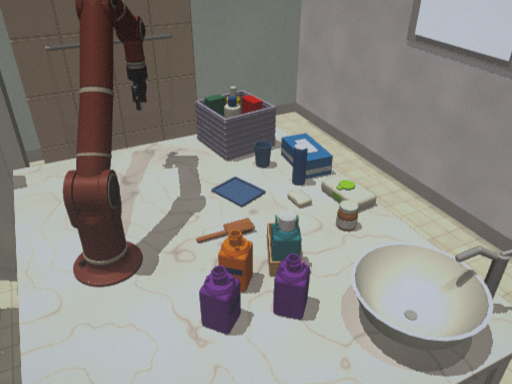

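The top view shows the teal bottle with its white cap at about (338,204), the caddy around it, and the tray at (183,196). The side view shows the cap at (288,217). I'll crop closer to find the tabs.

```bash
python3 - <<'E'
from h import *
a,b=cv2.imread('pics/top0.png'),cv2.imread('pics/side0.png')
A=cv2.resize(a[170:235,275:360],None,fx=7,fy=7,interpolation=cv2.INTER_CUBIC)
B=cv2.resize(b[200:280,255:315],None,fx=5.6,fy=5.6,interpolation=cv2.INTER_CUBIC)
H=max(A.shape[0],B.shape[0]); P=lambda x:cv2.copyMakeBorder(x,0,H-x.shape[0],0,0,cv2.BORDER_CONSTANT)
o=np.hstack([P(A),P(B)]); s=min(1,800/o.shape[1]); print(s); cv2.imwrite('pics/crop.png',cv2.resize(o,None,fx=s,fy=s))
hs=cv2.cvtColor(a,cv2.COLOR_BGR2HSV)
m=cv2.inRange(hs,(100,90,50),(125,255,255)); n,l,st,c=cv2.connectedComponentsWithStats(m)
for i in range(1,n):
    if st[i,4]>300: 
        pts=np.argwhere(l==i)[:,::-1].astype(np.float32); r=cv2.minAreaRect(pts)
        print(st[i],[onz('top',*q,15).round()[:2] for q in cv2.boxPoints(r)], onz('top',*r[0],10).round())
print('cap',onz('top',339,204,185), 'base',onz('top',245,365,0))
E
```

```text
0.8592910848549946
[ 115   53   82   48 2553] [array([821., 403.]), array([961., 399.]), array([941., 155.]), array([802., 163.])] [883. 281.  10.]
[ 151  168   63   49 1487] [array([543., 281.]), array([601., 136.]), array([482.,  90.]), array([427., 233.])] [514. 186.  10.]
cap [ 468.2993564  -245.35464214  185.        ] base [34.14872995 -7.13997534  0.        ]
```

View pics/crop.png

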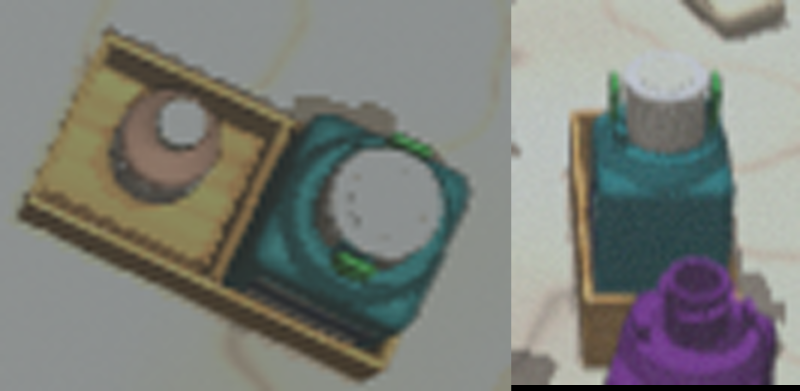

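The crop shows the cap top centre at about (339.3,204.1), with green tabs near (343.5,194) and (334,214), across the caddy's short direction. In the side view the tabs stand left and right of the cap.

```bash
python3 - <<'E'
from h import *
from scipy.optimize import least_squares
a,b=cv2.imread('pics/top0.png'),cv2.imread('pics/side0.png')
def comps(im,lo,hi,x0,y0,x1,y1,mn):
    m=cv2.inRange(cv2.cvtColor(im,cv2.COLOR_BGR2HSV),lo,hi); mm=np.zeros_like(m); mm[y0:y1,x0:x1]=m[y0:y1,x0:x1]
    n,l,s,c=cv2.connectedComponentsWithStats(mm); return [(c[i],s[i]) for i in range(1,n) if s[i,4]>=mn]
for nm,im,r in(('top',a,(315,180,360,230)),('side',b,(262,205,312,240))):
    print(nm,'green',comps(im,(45,110,40),(72,255,255),*r,4))
    print(nm,'white',comps(im,(0,0,110),(179,60,255),*r,30))
for u,v in((343.5,194.1),(334,214)): print(onz('top',u,v,181))
c=onz('top',339.3,204.1,185); print(c, proj('side',c))
# triangulate cap top centre from the side: crop (667,75)
su,sv=255+(667-511)/(5.6*.859),200+75/(5.6*.859); print(su,sv)
o1,d1=ray('top',339.3,204.1);o2,d2=ray('side',su,sv)
st=np.linalg.lstsq(np.c_[d1,-d2],o2-o1,rcond=None)[0]; print(o1+d1*st[0],o2+d2*st[1])
# caddy outer corners, wall tops z=55
cr=[(105,33),(22,212),(375,378)]
P=[onz('top',275+x/6.015,170+y/6.015,55) for x,y in cr]; print(P)
e=P[1]-P[2]; print(np.hypot(*e[:2]),'caddy y dir',np.degrees(np.arctan2(e[1],e[0])))
e=P[0]-P[1]; print(np.hypot(*e[:2]),'caddy x dir',np.degrees(np.arctan2(e[1],e[0])))
ob=get_obs(); q=ob['orientation']
from scipy.spatial.transform import Rotation as Ro
print(Ro.from_quat(q).as_matrix().round(3))
E
```

```text
top green [(array([344.25, 194.25]), array([343, 194,   3,   2,   4], dtype=int32)), (array([334.11111111, 213.44444444]), array([332, 212,   5,   4,   9], dtype=int32))]
top white [(array([346.86501687, 199.48706412]), array([315, 180,  45,  50, 889], dtype=int32)), (array([338.83834586, 203.33082707]), array([330, 195,  19,  18, 266], dtype=int32)), (array([318.91891892, 227.62162162]), array([315, 225,  12,   5,  37], dtype=int32))]
side green [(array([297. , 217.5]), array([297, 216,   1,   4,   4], dtype=int32))]
side white [(array([287.66300676, 218.22043919]), array([ 262,  205,   50,   35, 1184], dtype=int32))]
[ 495.38066491 -258.57659374  181.        ]
[ 442.34435554 -232.51318805  181.        ]
[ 468.04633944 -246.13560566  185.        ] [285.71326791 215.95752868]
287.4297355729253 215.59121902544487
[ 468.04014273 -246.12735106  185.0411043 ] [ 472.39937264 -247.97243598  186.06881576]
[array([ 569.70688655, -137.46859359,   55.        ]), array([481.89596979, -97.44654305,  55.        ]), array([ 404.79705226, -264.93227495,   55.        ])]
184.37926530419344 caddy y dir 65.28190680292114
96.50140740592656 caddy x dir -24.502328704820858
[[-0.904  0.427 -0.001]
 [ 0.427  0.904 -0.002]
 [ 0.    -0.002 -1.   ]]
```

servo_tool(series=[[0.1,-0.1,0.05,-0.1,1],[0.25,-0.3,0.1,-0.2,1],[0.45,-0.5,0.15,-0.3,1],[0.6,-0.7,0.2,-0.4,1],[0.75,-0.85,0.2,-0.5,1],[0.9,-1,0.2,-0.6,1]])

```text
time: 0.6
position: [414.2, 435.2, 262.1]
orientation: [0.364, 0.931, 0.0, 0.0]
force: [-0.8, 0.9, 0.5]
finger_gap: 85.4
finger_force: 0.0
```

servo_tool(series=[[0.12,-0.17,0,-0.1,1],[0.24,-0.34,0,-0.2,1],[0.36,-0.5,0,-0.3,1],[0.48,-0.67,0,-0.4,1],[0.6,-0.84,0,-0.5,1],[0.7,-1,0,-0.6,1]])

```text
time: 1.1
position: [518.6, 284.9, 261.3]
orientation: [0.5, 0.866, -0.0, 0.0]
force: [-0.2, 0.0, -0.2]
finger_gap: 85.3
finger_force: 0.0
```

servo_tool(series=[[0.05,-0.17,0,-0.1,1],[0.1,-0.34,0,-0.2,1],[0.15,-0.5,0,-0.3,1],[0.2,-0.67,0,-0.4,1],[0.25,-0.84,0,-0.5,1],[0.3,-1,0,-0.6,1]])

```text
time: 1.6
position: [562.3, 135.3, 261.3]
orientation: [0.623, 0.782, -0.0, -0.0]
force: [-0.0, -0.7, 0.1]
finger_gap: 85.4
finger_force: 0.0
```

servo_tool(series=[[0,-0.17,0,-0.1,1],[0,-0.34,0,-0.2,1],[0,-0.5,0,-0.3,1],[0,-0.67,0,-0.4,1],[0,-0.84,0,-0.5,1],[0,-1,0,-0.6,1]])

```text
time: 2.1
position: [561.7, -14.5, 261.4]
orientation: [0.733, 0.68, -0.0, -0.0]
force: [-0.2, -0.5, 0.0]
finger_gap: 85.3
finger_force: 0.0
```

servo_tool(series=[[-0.03,-0.17,0,-0.1,1],[-0.06,-0.34,0,-0.2,1],[-0.1,-0.5,0,-0.3,1],[-0.13,-0.67,0,-0.4,1],[-0.17,-0.84,0,-0.5,1],[-0.2,-1,0,-0.6,1]])

```text
time: 2.6
position: [531.0, -164.2, 261.4]
orientation: [0.826, 0.563, -0.0, -0.0]
force: [0.3, 0.7, -0.3]
finger_gap: 85.4
finger_force: 0.0
```

servo_tool(series=[[-0.1,-0.15,0,-0.05,1],[-0.2,-0.3,0,-0.1,1],[-0.3,-0.42,0,-0.142,1],[-0.36,-0.5,0,-0.142,1],[-0.4,-0.567,0,-0.142,1],[-0.4,-0.567,0,-0.142,1],[-0.4,-0.567,0,-0.142,1]])

```text
time: 3.18
position: [472.3, -247.2, 261.3]
orientation: [0.845, 0.535, 0.0, -0.0]
force: [0.6, 0.2, -0.4]
finger_gap: 85.3
finger_force: 0.0
```

servo_tool(series=[[-0.01,0,-0.15,0,1],[-0.01,0,-0.3,0,1],[-0.01,0,-0.4,0,1],[-0.01,0,-0.5,0,1],[-0.01,0,-0.58,0,1],[-0.01,0,-0.65,0,1],[-0.01,0,-0.69,0,1],[-0.01,0,-0.69,0,1]])

```text
time: 3.85
position: [470.8, -245.8, 156.5]
orientation: [0.844, 0.536, -0.0, -0.001]
force: [0.3, 0.8, 0.9]
finger_gap: 85.6
finger_force: 0.0
```

```bash
python3 - <<'E'
from h import *
a=cv2.cvtColor(save('top','t1'),cv2.COLOR_RGB2BGR); b=cv2.cvtColor(save('side','s1'),cv2.COLOR_RGB2BGR)
A=cv2.resize(a[170:235,310:375],(400,400),interpolation=cv2.INTER_CUBIC); B=cv2.resize(b[180:245,255:320],(400,400),interpolation=cv2.INTER_CUBIC)
cv2.imwrite('pics/c1.png',np.hstack([A,B]))
o=get_obs(); print(o['position'],o['joints'],o['force'])
E
```

```text
[ 471.36679398 -246.97892401  158.01314835] [ 0.1534234   0.55416681  0.43820506  1.8652183  -0.31975552  0.79112536
  0.32099018] [0.08261058 0.0093193  0.4991845 ]
```

View pics/c1.png

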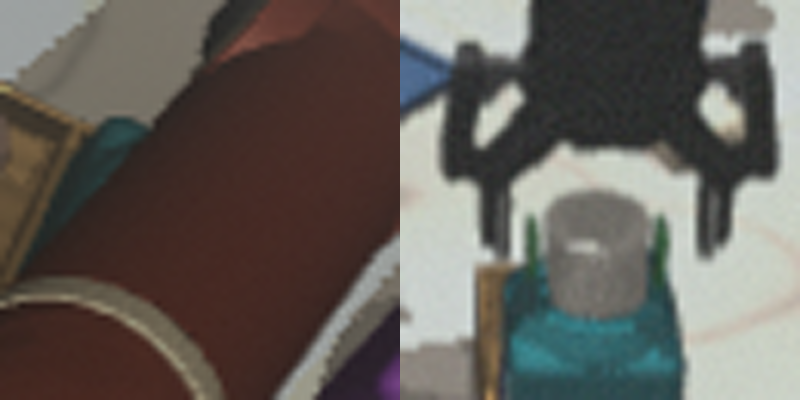

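The side crop shows the fingers straddling the cap. The left gap is about 7 mm and the right about 15 mm, so I'll shift 4 mm toward the left finger and then squeeze.

servo_tool(series=[[-0.023,0.011,0,0,1],[-0.023,0.011,0,0,0.6],[-0.023,0.011,0,0,0.4],[-0.023,0.011,0,0,0.3],[-0.023,0.011,0,0,0.2],[-0.023,0.011,0,0,-1],[-0.023,0.011,0,0,-1],[-0.023,0.011,0,0,-1],[-0.023,0.011,0,0,-1],[-0.023,0.011,0,0,-1]], force=45)

```text
time: 4.78
position: [467.8, -246.0, 160.6]
orientation: [0.845, 0.535, 0.001, 0.001]
force: [-4.0, 1.7, 14.4]
finger_gap: 48.9
finger_force: 45.5
```

servo_tool(series=[[0,0,0.012,0,-1],[0,0,0.025,0,-1],[0,0,0.025,0,-1],[0,0,0.025,0,-1]])

```text
time: 5.12
position: [468.0, -245.8, 161.7]
orientation: [0.845, 0.535, 0.0, 0.001]
force: [2.1, -1.2, 0.3]
finger_gap: 48.2
finger_force: 46.8
```

```bash
python3 - <<'E'
from h import *
b=cv2.cvtColor(save('side','s2'),cv2.COLOR_RGB2BGR)
cv2.imwrite('pics/c2.png',cv2.resize(b[185:245,255:320],(650,600),interpolation=cv2.INTER_CUBIC))
o=get_obs(); print(o['position'],o['force'],o['wrist_torque'],o['finger_gap'],o['joints'])
E
```

```text
[ 467.88110479 -245.79393595  161.53791897] [ 1.64455362 -0.3927286  -0.52104224] [-0.14341346 -0.32322128 -0.01178427] 48.68532032247456 [ 0.15015613  0.54438087  0.4417511   1.87188167 -0.31581708  0.79314781
  0.31879759]
```

View pics/c2.png

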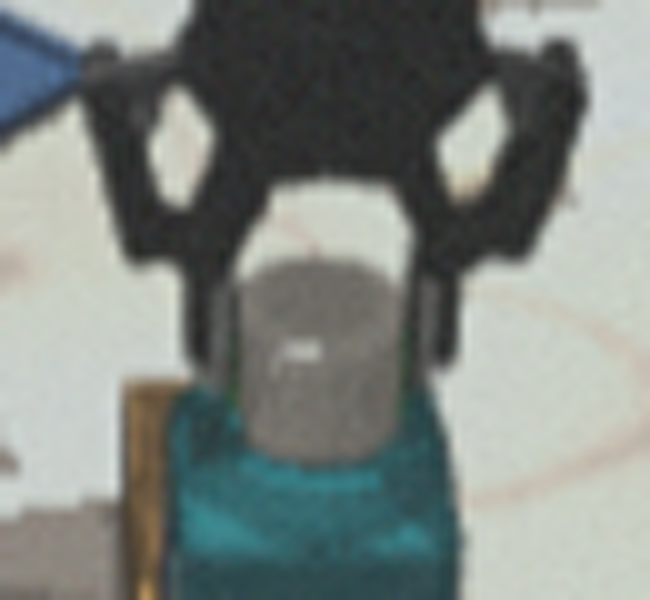

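Both tabs are pressed fully in, with only thin green slivers left beside the cap, and the vertical force is relieved. Now I'll turn it.

servo_tool(series=[[0,0,0,0.1,-1],[0,0,0,0.25,-1],[0,0,0,0.4,-1],[0,0,0,0.55,-1],[0,0,0,0.7,-1],[0,0,0,0.85,-1],[0,0,0,1,-1],[0,0,0,1,-1]])

```text
time: 5.83
position: [467.7, -245.9, 161.5]
orientation: [0.686, 0.728, 0.0, 0.0]
force: [1.6, -0.6, -0.6]
finger_gap: 48.9
finger_force: 46.9
```

```bash
cat >> h.py <<'E'
def st():
    from scipy.spatial.transform import Rotation as Ro
    o=get_obs(); y=Ro.from_quat(o['orientation']).as_matrix()[:,1]
    print(o['time'],o['position'].round(1),'yaw',round(np.degrees(np.arctan2(y[1],y[0])),1),'F',o['force'].round(1),'T',o['wrist_torque'].round(3),o['finger_gap'].round(1),o['finger_force'],'j7',o['joints'][6].round(2))
E
python3 -c "from h import *;st()"
```

```text
Traceback (most recent call last):
  File "h.py", line 17, in st
    print(o['time'],o['position'].round(1),'yaw',round(np.degrees(np.arctan2(y[1],y[0])),1),'F',o['force'].round(1),'T',o['wrist_torque'].round(3),o['finger_gap'].round(1),o['finger_force'],'j7',o['joints'][6].round(2))
                                                                                                                                                   ^^^^^^^^^^^^^^^^^^^^^
AttributeError: 'float' object has no attribute 'round'
```

servo_tool(series=[[0,0,0,0.1,-1],[0,0,0,0.25,-1],[0,0,0,0.4,-1],[0,0,0,0.55,-1],[0,0,0,0.7,-1],[0,0,0,0.85,-1],[0,0,0,1,-1],[0,0,0,1,-1]])

```text
time: 6.5
position: [468.8, -245.8, 162.2]
orientation: [0.485, 0.875, 0.001, 0.002]
force: [2.0, 0.7, 2.6]
finger_gap: 48.6
finger_force: 47.9
```

servo_tool(series=[[0,0,0,0.1,-1],[0,0,0,0.25,-1],[0,0,0,0.4,-1],[0,0,0,0.55,-1],[0,0,0,0.7,-1],[0,0,0,0.85,-1],[0,0,0,1,-1],[0,0,0,1,-1]])

```text
time: 7.17
position: [469.7, -245.0, 162.4]
orientation: [0.253, 0.967, 0.001, 0.002]
force: [4.3, 1.3, 4.6]
finger_gap: 48.5
finger_force: 48.7
```

```bash
sed -i "s/o\['finger_gap'\].round(1)/o['finger_gap']/" h.py; python3 -c "from h import *;st()"
```

```text
7.1667 [ 469.7 -245.   162.4] yaw 60.6 F [4.3 1.3 4.6] T [ 0.341 -0.932 -0.023] 48.478892620138495 48.66327881813049 j7 1.5
```

servo_tool(series=[[0,0,0,0.12,-1],[0,0,0,0.25,-1],[0,0,0,0.37,-1],[0,0,0,0.5,-1],[0,0,0,0.5,-1]])

```text
time: 7.58
position: [469.6, -245.0, 162.6]
orientation: [0.131, 0.991, 0.0, 0.002]
force: [4.5, 1.2, 6.2]
finger_gap: 48.7
finger_force: 49.2
```

```bash
python3 -c "from h import *;st()"
```

```text
7.5833 [ 469.6 -245.   162.6] yaw 74.9 F [4.5 1.2 6.2] T [ 0.393 -0.947 -0.093] 48.7007183071099 49.18504182745754 j7 1.7
```

servo_tool(series=[[0,0,0,0.1,-1],[0,0,0,0.2,-1],[0,0,0,0.2,-1]])

```text
time: 7.83
position: [469.6, -245.0, 162.6]
orientation: [0.082, 0.997, 0.0, 0.002]
force: [3.3, 1.3, 6.1]
finger_gap: 48.7
finger_force: 49.2
```

```bash
python3 -c "from h import *;st()"
```

```text
7.8333 [ 469.6 -245.   162.6] yaw 80.6 F [3.3 1.3 6.1] T [ 0.434 -0.845 -0.024] 48.6635742616768 49.15471446372976 j7 1.78
```

servo_tool(series=[[0,0,0,0.1,-1],[0,0,0,0.2,-1],[0,0,0,0.2,-1]])

```text
time: 8.08
position: [469.5, -244.9, 162.6]
orientation: [0.032, 0.999, 0.0, 0.002]
force: [3.7, 1.3, 6.2]
finger_gap: 48.7
finger_force: 49.0
```

```bash
python3 -c "from h import *;st()"
```

```text
8.0833 [ 469.5 -244.9  162.6] yaw 86.3 F [3.7 1.3 6.2] T [ 0.415 -0.852 -0.061] 48.68569536266793 49.03777918196283 j7 1.86
```

servo_tool(series=[[0,0,0,0.1,-1],[0,0,0,0.2,-1],[0,0,0,0.2,-1]])

```text
time: 8.33
position: [469.3, -244.9, 162.4]
orientation: [-0.018, 1.0, 0.0, 0.002]
force: [3.3, 1.1, 5.3]
finger_gap: 48.5
finger_force: 49.1
```

```bash
python3 -c "from h import *;st()"
```

```text
8.3333 [ 469.3 -244.9  162.4] yaw 92.1 F [3.3 1.1 5.3] T [ 0.456 -0.903 -0.064] 48.476843450035325 49.05859450082062 j7 1.94
```

servo_tool(series=[[0,0,0,0.1,-1],[0,0,0,0.2,-1],[0,0,0,0.2,-1]])

```text
time: 8.58
position: [469.4, -244.9, 162.5]
orientation: [-0.068, 0.998, -0.0, 0.002]
force: [3.3, 0.8, 4.4]
finger_gap: 48.5
finger_force: 49.1
```

```bash
python3 -c "from h import *;st()"
```

```text
8.5833 [ 469.4 -244.9  162.5] yaw 97.8 F [3.3 0.8 4.4] T [ 0.361 -0.872 -0.039] 48.509460252965646 49.14199769933475 j7 2.02
```

servo_tool(series=[[0,0,0,0.1,-1],[0,0,0,0.2,-1],[0,0,0,0.2,-1]])

```text
time: 8.83
position: [469.9, -245.2, 162.4]
orientation: [-0.117, 0.993, -0.0, 0.003]
force: [5.7, 0.7, 5.1]
finger_gap: 48.4
finger_force: 52.1
```

```bash
python3 -c "from h import *;st()"
```

```text
8.8333 [ 469.9 -245.2  162.4] yaw 103.4 F [5.7 0.7 5.1] T [ 0.242 -1.001 -0.291] 48.379933078940695 52.088396502658725 j7 2.1
```

servo_tool(series=[[0,0,0,0.1,-1],[0,0,0,0.2,-1],[0,0,0,0.2,-1]])

```text
time: 9.08
position: [470.7, -245.5, 162.4]
orientation: [-0.165, 0.986, -0.001, 0.004]
force: [7.1, 1.8, 0.9]
finger_gap: 48.5
finger_force: 57.4
```

```bash
python3 -c "from h import *;st()"
```

```text
9.0833 [ 470.7 -245.5  162.4] yaw 109.0 F [7.1 1.8 0.9] T [-0.077 -1.48  -0.674] 48.53318115213546 57.38045834004879 j7 2.18
```

servo_tool(series=[[0,0,0,0.1,-1],[0,0,0,0.15,-1],[0,0,0,0.15,-1]])

```text
time: 9.33
position: [470.7, -245.7, 162.6]
orientation: [-0.201, 0.98, -0.001, 0.004]
force: [6.6, 1.1, 3.8]
finger_gap: 48.8
finger_force: 58.4
```

```bash
python3 -c "from h import *;st()"
```

```text
9.3333 [ 470.7 -245.7  162.6] yaw 113.2 F [6.6 1.1 3.8] T [ 0.06  -1.326 -0.779] 48.80405602162918 58.393671875819564 j7 2.24
```

The stop came at about 127–128° of turn. I'll ease back until the torque changes sign, then about 5° more.

servo_tool(series=[[0,0,0,-0.1,-1],[0,0,0,-0.1,-1],[0,0,0,-0.1,-1]])

```text
time: 9.58
position: [470.3, -245.3, 162.5]
orientation: [-0.177, 0.984, -0.001, 0.003]
force: [5.0, 1.5, 3.7]
finger_gap: 48.5
finger_force: 53.3
```

```bash
python3 -c "from h import *;st()"
```

```text
9.5833 [ 470.3 -245.3  162.5] yaw 110.4 F [5.  1.5 3.7] T [ 0.156 -1.334 -0.665] 48.54312691623289 53.334115566685796 j7 2.2
```

servo_tool(series=[[0,0,0,-0.1,-1],[0,0,0,-0.1,-1],[0,0,0,-0.1,-1]])

```text
time: 9.83
position: [470.2, -245.0, 162.4]
orientation: [-0.153, 0.988, -0.001, 0.003]
force: [5.5, 0.8, 3.0]
finger_gap: 48.7
finger_force: 52.0
```

```bash
python3 -c "from h import *;st()"
```

```text
9.8333 [ 470.2 -245.   162.4] yaw 107.6 F [5.5 0.8 3. ] T [ 0.249 -1.33  -0.459] 48.704490675902164 52.02650079969317 j7 2.16
```

servo_tool(series=[[0,0,0,-0.07,-1],[0,0,0,-0.07,-1],[0,0,0,-0.07,-1]])

```text
time: 10.08
position: [470.2, -244.9, 162.4]
orientation: [-0.136, 0.991, -0.0, 0.003]
force: [5.9, 2.1, 2.5]
finger_gap: 48.4
finger_force: 51.0
```

```bash
python3 -c "from h import *;st()"
```

```text
10.0833 [ 470.2 -244.9  162.4] yaw 105.6 F [5.9 2.1 2.5] T [ 0.295 -1.219 -0.401] 48.439484640520625 50.950573986629024 j7 2.13
```

servo_tool(series=[[0,0,0,-0.1,-1],[0,0,0,-0.2,-1],[0,0,0,-0.2,-1],[0,0,0,-0.2,-1]])

```text
time: 10.42
position: [469.4, -244.7, 162.5]
orientation: [-0.088, 0.996, -0.0, 0.002]
force: [4.0, 1.7, 5.3]
finger_gap: 48.7
finger_force: 48.6
```

```bash
python3 -c "from h import *;st()"
```

```text
10.4167 [ 469.4 -244.7  162.5] yaw 100.1 F [4.  1.7 5.3] T [ 0.503 -1.056 -0.021] 48.655311710318266 48.57366621494293 j7 2.06
```

servo_tool(series=[[0,0,0,-0.1,-1],[0,0,0,-0.1,-1],[0,0,0,-0.1,-1]])

```text
time: 10.67
position: [469.4, -244.9, 162.5]
orientation: [-0.063, 0.998, -0.0, 0.002]
force: [5.1, 1.2, 4.7]
finger_gap: 48.2
finger_force: 48.4
```

```bash
python3 -c "from h import *;st()"
```

```text
10.6667 [ 469.4 -244.9  162.5] yaw 97.3 F [5.1 1.2 4.7] T [ 0.449 -1.052 -0.043] 48.18065092336837 48.394614458084106 j7 2.02
```

servo_tool(series=[[0,0,0,-0.1,-1],[0,0,0,-0.1,-1],[0,0,0.02,-0.1,-1],[0,0,0.035,-0.1,-1],[0,0,0.035,-0.1,-1]])

```text
time: 11.08
position: [466.2, -244.9, 166.2]
orientation: [-0.039, 0.999, 0.001, -0.001]
force: [3.0, 1.6, -1.6]
finger_gap: 48.5
finger_force: 47.1
```

```bash
python3 -c "from h import *;st()"
```

```text
11.0833 [ 466.2 -244.9  166.2] yaw 94.4 F [ 3.   1.6 -1.6] T [ 0.425 -0.576 -0.011] 48.54802920626813 47.13991105556488 j7 1.98
```

servo_tool(series=[[0,0,0.02,0,-1],[0,0,0.04,0,-1],[0,0,0.06,0,-1],[0,0,0.06,0,-1]])

```text
time: 11.42
position: [467.0, -245.7, 176.2]
orientation: [-0.039, 0.999, -0.0, -0.0]
force: [1.9, 1.5, -1.3]
finger_gap: 48.6
finger_force: 47.0
```

```bash
python3 -c "from h import *;st()"
```

```text
11.4167 [ 467.  -245.7  176.2] yaw 94.4 F [ 1.9  1.5 -1.3] T [ 0.335 -0.369 -0.024] 48.561233401847595 46.95713818073273 j7 1.98
```

servo_tool(series=[[0,0,0.04,0,-1],[0,0,0.08,0,-1],[0,0,0.12,0,-1],[0,0,0.16,0,-1],[0,0,0.22,0,-1],[0,0,0.3,0,-1],[0,0,0.4,0,-1],[0,0,0.5,0,-1],[0,0,0.6,0,-1],[0,0,0.6,0,-1]])

```text
time: 12.25
position: [468.6, -246.7, 269.5]
orientation: [-0.039, 0.999, -0.002, 0.003]
force: [0.0, -0.5, -0.9]
finger_gap: 48.6
finger_force: 47.9
```

```bash
python3 - <<'E'
from h import *
st()
b=cv2.cvtColor(save('side','s3'),cv2.COLOR_RGB2BGR)
cv2.imwrite('pics/c3.png',cv2.resize(b[150:290,210:350],(600,600),interpolation=cv2.INTER_CUBIC))
E
```

```text
12.25 [ 468.6 -246.7  269.5] yaw 94.4 F [ 0.  -0.5 -0.9] T [-0.017 -0.044  0.028] 48.622177930504435 47.88429509600974 j7 2.01
```

View pics/c3.png

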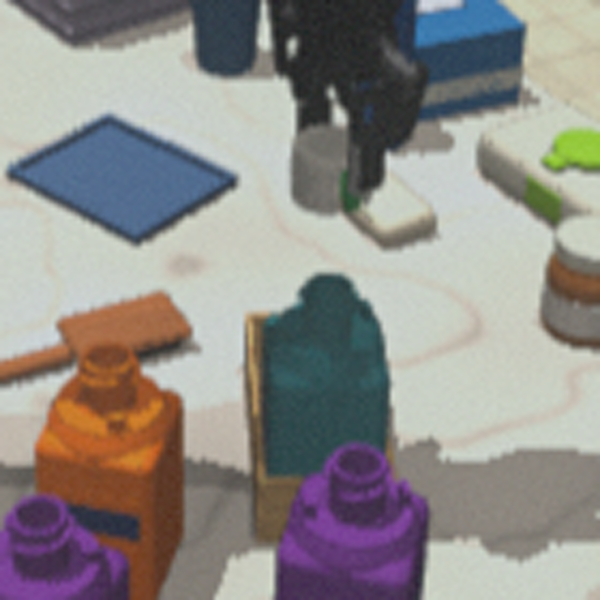

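The cap is off and in the gripper, at (320,165) in the crop. The bottle is upright with its neck bare at (328,290). Next, the tray.

servo_tool(series=[[0.02,-0.0,0,0,-1],[0.05,0.1,0,-0.1,-1],[0.08,0.25,0,-0.2,-1],[0.12,0.45,0,-0.3,-1],[0.16,0.65,0,-0.4,-1],[0.2,0.85,0,-0.5,-1],[0.23,1,0,-0.6,-1]])

```text
time: 12.88
position: [501.5, -92.3, 264.6]
orientation: [0.111, 0.994, 0.001, -0.001]
force: [-0.2, -0.4, 0.1]
finger_gap: 48.4
finger_force: 47.9
```

servo_tool(series=[[0.02,0.2,0,-0.1,-1],[0.03,0.4,0,-0.2,-1],[0.05,0.6,0,-0.3,-1],[0.06,0.8,0,-0.4,-1],[0.07,1,0,-0.5,-1]])

```text
time: 13.3
position: [511.6, 55.7, 264.5]
orientation: [0.235, 0.972, -0.001, -0.001]
force: [1.3, -0.0, -0.4]
finger_gap: 48.3
finger_force: 47.9
```

servo_tool(series=[[0,0.2,0,0,-1],[0,0.4,0,0,-1],[0,0.6,0,0,-1],[0,0.75,0,0,-1],[0,0.85,0,0,-1],[0,0.88,0,0,-1],[0,0.88,0,0,-1]])

```text
time: 13.88
position: [511.5, 187.6, 264.6]
orientation: [0.232, 0.973, -0.001, -0.001]
force: [0.9, -0.1, -0.5]
finger_gap: 48.6
finger_force: 47.9
```

```bash
python3 -c "from h import *;st()"
```

```text
13.8833 [511.5 187.6 264.6] yaw 63.1 F [ 0.9 -0.1 -0.5] T [-0.069 -0.034 -0.009] 48.5908339919095 47.8848823037697 j7 0.64
```

servo_tool(series=[[0,0,-0.1,0,-1],[0,0,-0.25,0,-1],[0,0,-0.45,0,-1],[0,0,-0.65,0,-1],[0,0,-0.85,0,-1],[0,0,-1,0,-1],[0,0,-1,0,-1]])

```text
time: 14.47
position: [509.2, 182.3, 111.0]
orientation: [0.235, 0.972, -0.004, -0.004]
force: [-1.1, -0.7, -0.9]
finger_gap: 48.4
finger_force: 47.9
```

servo_tool(series=[[0,0,-0.15,0,-1],[0,0,-0.3,0,-1],[0,0,-0.4,0,-1],[0,0,-0.5,0,-1],[0,0,-0.5,0,-1],[0,0,-0.5,0,-1]])

```text
time: 14.97
position: [512.9, 185.3, 41.4]
orientation: [0.234, 0.972, -0.0, 0.0]
force: [0.3, -0.2, -0.7]
finger_gap: 48.2
finger_force: 47.9
```

```bash
python3 - <<'E'
from h import *
st()
b=cv2.cvtColor(save('side','s4'),cv2.COLOR_RGB2BGR)
cv2.imwrite('pics/c4.png',cv2.resize(b[140:220,190:290],(750,600),interpolation=cv2.INTER_CUBIC))
E
```

```text
14.9667 [512.9 185.3  41.4] yaw 62.9 F [ 0.3 -0.2 -0.7] T [ 0.063 -0.037  0.001] 48.23307098846407 47.88452809109003 j7 0.57
```

View pics/c4.png

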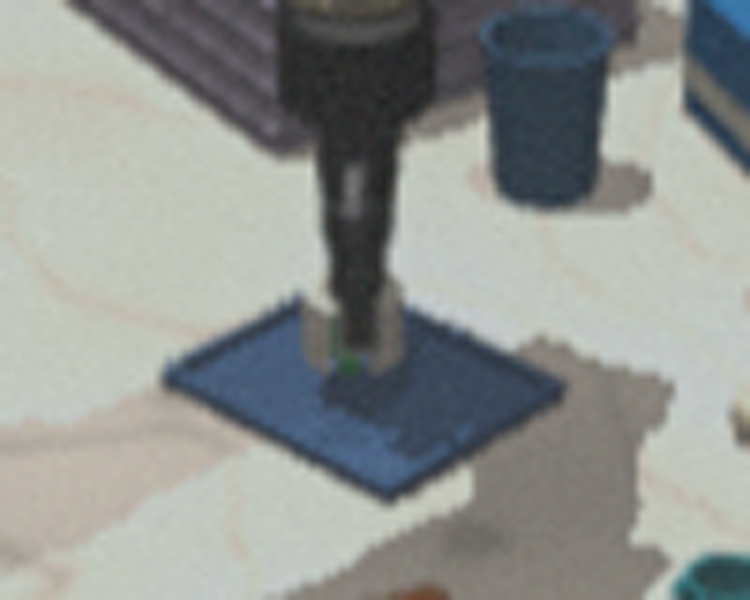

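The cap hangs upright over the middle of the tray at about (353,370) in the crop. I'll lower it gently.

servo_tool(series=[[0,0,-0.03,0,-1],[0,0,-0.06,0,-1],[0,0,-0.09,0,-1],[0,0,-0.11,0,-1],[0,0,-0.12,0,-1],[0,0,-0.12,0,-1],[0,0,-0.12,0,-1]])

```text
time: 15.6
position: [512.3, 186.5, 22.7]
orientation: [0.234, 0.972, -0.0, -0.0]
force: [-0.0, -0.4, -1.9]
finger_gap: 48.6
finger_force: 47.9
```

servo_tool(series=[[0,0,-0.005,0,-1],[0,0,-0.01,0,-1],[0,0,-0.01,0,-1],[0,0,-0.01,0,-1]])

```text
time: 15.93
position: [512.4, 186.5, 21.3]
orientation: [0.234, 0.972, -0.0, -0.0]
force: [-0.8, -0.1, -0.7]
finger_gap: 48.7
finger_force: 47.9
```

servo_tool(series=[[0,0,-0.005,0,-1],[0,0,-0.01,0,-1],[0,0,-0.01,0,-1],[0,0,-0.01,0,-1]])

```text
time: 16.27
position: [512.3, 186.4, 19.7]
orientation: [0.234, 0.972, -0.0, -0.0]
force: [-0.6, -0.2, -1.4]
finger_gap: 48.2
finger_force: 47.9
```

servo_tool(series=[[0,0,-0.005,0,-1],[0,0,-0.01,0,-1],[0,0,-0.01,0,-1],[0,0,-0.01,0,-1]])

```text
time: 16.6
position: [512.3, 186.4, 18.2]
orientation: [0.234, 0.972, -0.0, -0.0]
force: [-0.2, 0.2, -0.9]
finger_gap: 48.5
finger_force: 47.9
```

servo_tool(series=[[0,0,-0.005,0,-1],[0,0,-0.01,0,-1],[0,0,-0.01,0,-1],[0,0,-0.01,0,-1]])

```text
time: 16.93
position: [512.4, 186.4, 17.9]
orientation: [0.234, 0.972, -0.0, 0.0]
force: [-1.0, -0.1, 7.6]
finger_gap: 48.3
finger_force: 50.3
```

servo_tool(series=[[0,0,-0.004,0,-1],[0,0,-0.007,0,-1],[0,0,-0.007,0,-1],[0,0,-0.007,0,-1]])

```text
time: 17.27
position: [512.5, 186.5, 17.8]
orientation: [0.234, 0.972, 0.0, 0.0]
force: [-3.5, -1.5, 13.5]
finger_gap: 48.0
finger_force: 52.3
```

servo_tool(series=[[0,0,0.006,0,-1],[0,0,0.012,0,-1],[0,0,0.012,0,-1]], force=20)

```text
time: 17.52
position: [512.6, 186.5, 17.9]
orientation: [0.234, 0.972, 0.0, 0.0]
force: [-0.8, -0.7, 4.8]
finger_gap: 48.6
finger_force: 49.6
```

servo_tool(series=[[0,0,0,0,0.2],[0,0,0,0,0.25],[0,0,0,0,0.3],[0,0,0,0,0.35],[0,0,0,0,0.4],[0,0,0,0,0.45],[0,0,0,0,0.5],[0,0,0,0,0.55],[0,0,0,0,0.7],[0,0,0,0,1],[0,0,0,0,1],[0,0,0,0,1]])

```text
time: 18.52
position: [512.4, 186.5, 17.6]
orientation: [0.234, 0.972, -0.0, 0.0]
force: [-0.7, 0.1, 0.5]
finger_gap: 85.1
finger_force: 0.0
```

servo_tool(series=[[0,0,0.03,0,1],[0,0,0.1,0,1],[0,0,0.25,0,1],[0,0,0.45,0,1],[0,0,0.7,0,1],[0,0,0.95,0,1],[0,0,1,0,1]])

```text
time: 19.1
position: [515.9, 188.0, 174.8]
orientation: [0.234, 0.972, 0.004, 0.005]
force: [2.3, 0.5, 1.0]
finger_gap: 85.4
finger_force: 0.0
```

servo_tool(series=[[0,0.2,0.1,0,1],[0,0.4,0.2,0,1],[0,0.6,0.3,0,1],[0,0.8,0.4,0,1],[0,1,0.5,0,1],[0,1,0.5,0,1],[0,1,0.5,0,1]])

```text
time: 19.68
position: [511.5, 339.2, 243.9]
orientation: [0.231, 0.973, 0.001, 0.0]
force: [1.2, -0.8, -0.1]
finger_gap: 84.9
finger_force: 0.0
```

```bash
python3 - <<'E'
from h import *
st()
b=cv2.cvtColor(save('side','s5'),cv2.COLOR_RGB2BGR); a=cv2.cvtColor(save('top','t5'),cv2.COLOR_RGB2BGR)
cv2.imwrite('pics/c5.png',np.vstack([np.hstack([cv2.resize(b[150:230,195:295],(400,320)),cv2.resize(a[155:235,140:240],(400,320))]),np.hstack([cv2.resize(b[180:290,240:350],(270,270)),cv2.resize(a,(530,270))])]))
E
```

```text
19.6833 [511.5 339.2 243.9] yaw 63.2 F [ 1.2 -0.8 -0.1] T [-0.055  0.    -0.013] 84.91124482036763 0.0 j7 0.4
```

View pics/c5.png

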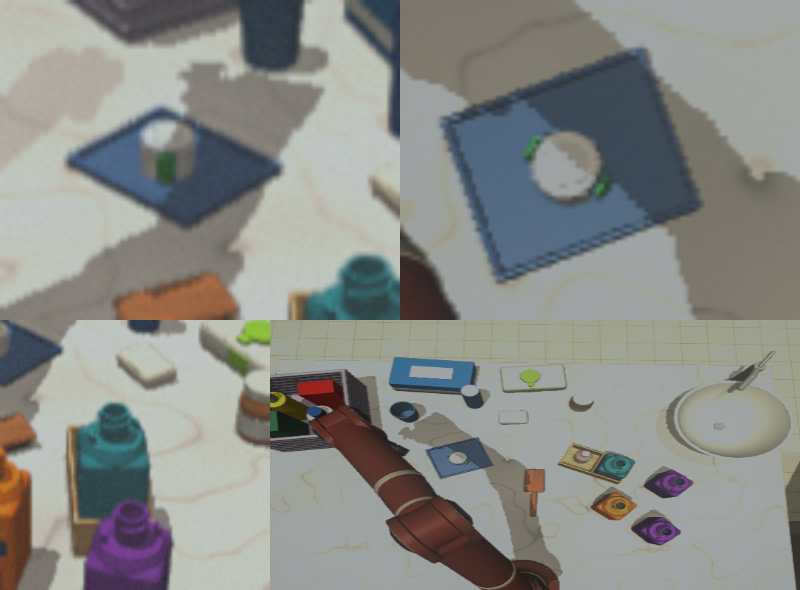

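The cap stands upright in the middle of the tray, and the bottle is upright in its pocket. Everything else is where it was.

```bash
python3 -c "from rig import *;print(hand_in())"
```

```text
the job is handed in; nothing more can be done
None
```

The job is handed in: the cap is off and stands upright in the middle of the blue tray, and the bottle is still upright in its caddy pocket, at about 20 s of the 54 s limit.

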